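Draw out the telescopic handle that has a clear way

TASK

One of the two telescopic pole handles clamped side by side on the rack has a jar standing in its way, the other can be drawn out freely over the flat scraper. Press in the release button of the free one, take it by its grip and pull it out past the first click to its second, solid stop, and hold it there against its return spring for a colleague to tighten the collar: the job finishes with the grip still held at the second stop, not let go. Leave the blocked handle, the jar and everything else on the bench as they are.

Things in the scene. Friction and masses are not known exactly. Their poses are not given: they have to be found in the camera images.
- rack: fixed steel plate, 151 x 136 x 8 mm, with two identical telescopic pole handles clamped on it, 100 mm apart. Origin on the bench midway between them, under the front faces of their black lock collars; -x: the way they pull out (towards the front of the bench), y: to the left handle (axes at y +50 and -50 mm, 65 mm above the bench). Collars x 0 to 50 mm, 44 mm wide, 87 mm high; tubes back to x 164 mm.
- left_grip (a point): centre of the left handle's black rubber grip barrel, 65 mm above the bench; moves with the tube, 43 mm in front of the collar when home. Barrel 28 mm across, axis along the handle, 42 mm free length between two 40 mm flanges (6 mm thick): pinch it across from above between them. The other handle's flanges begin 80 mm from this axis, so open the fingers only moderately.
- left_button_top (a point): centre of the top of the left handle's round steel release button (23 mm across) on top of its lock collar, 22 mm behind the collar's front face; 99 mm above the bench when out, 91 mm when pressed right in.
- left_button (a joint): travel of that release button in m: 0 out (tube locked), 0.008 right in. Pressing it down takes about 3 N; it has no return spring and stays in where it is left. The tube is free from about 0.006 on.
- left_slide (a joint): how far that handle is pulled out in m: 0 home; first stop at 0.035 (a spring click, overcome by about 7 N of pull); second stop at 0.070, solid. A spring inside draws the tube back with 1.5 N (home) to 4 N (second stop): let go, it slips back in.
- left_lane (a point): point on the bench top in the left handle's way, under its axis, 130 mm in front of the collar's front face. Frame axes as the rack's.
- right_grip (a point): centre of the right handle's black rubber grip barrel, 65 mm above the bench; moves with the tube, 43 mm in front of the collar when home. Barrel 28 mm across, axis along the handle, 42 mm free length between two 40 mm flanges (6 mm thick): pinch it across from above between them. The other handle's flanges begin 80 mm from this axis, so open the fingers only moderately.
- right_button_top (a point): centre of the top of the right handle's round steel release button (23 mm across) on top of its lock collar, 22 mm behind the collar's front face; 99 mm above the bench when out, 91 mm when pressed right in.
- right_button (a joint): travel of that release button in m: 0 out (tube locked), 0.008 right in. Pressing it down takes about 3 N; it has no return spring and stays in where it is left. The tube is free from about 0.006 on.
- right_slide (a joint): how far that handle is pulled out in m: 0 home; first stop at 0.035 (a spring click, overcome by about 7 N of pull); second stop at 0.070, solid. A spring inside draws the tube back with 1.5 N (home) to 4 N (second stop): let go, it slips back in.
- right_lane (a point): point on the bench top in the right handle's way, under its axis, 130 mm in front of the collar's front face. Frame axes as the rack's.
- jar_low: closed screw-lid jar, 64 mm across, 56 mm tall, loose, standing upright in front of one of the two handles, so that its grip would run into it. Origin at the centre of its underside.
- scraper_flat: plastic trim scraper, 41 x 98 x 8 mm, loose, lying flat on the bench in front of the other handle, whose grip passes well over it. Origin at the centre of its underside.
- jar_tall: taller screw-lid jar, 60 mm across, 72 mm tall, loose bystander, to the left of the rack. Origin at the centre of its underside.
- felt_marker: felt marker, 16 x 128 x 16 mm, loose bystander, lying to the left of the rack. Origin at the centre of its underside.
- paint_bottle: touch-up paint bottle with brush cap, 26 mm across, 74 mm tall, loose bystander, behind and left of the rack. Origin at the centre of its underside.
- cross_driver: screwdriver, 182 mm long, 26 mm thick, loose bystander on the left. Origin at the centre of its underside.
- spur_tool: pad spur (toothed wheels on a fork, wooden handle), 146 mm long, 35 mm high, loose bystander on the far left. Origin at the centre of its underside.
Things that resemble listed ones, but are neither listed nor needed, are in the scene too. Of the things that look like the jar_low, the smaller one is meant.

How it is judged:
By the outcome, as a careful person would: the job done as asked, in the order asked, and still so for the second after the job is handed in, while the arm keeps its last pose, push and grip.
It also fails if it takes over 35 s, if anything falls off the work surface, if the arm or the gripper's body presses on something with over 40 N, if the wrist force passes 120 N, or if a joint passes its speed limit or range.

ROBOT

A 6-joint arm with a two-finger parallel gripper is mounted at the origin on a cart in front of the work surface, level with it; the furniture and walls round the work are solid. World frame = base frame: x ahead of the robot, y to its left, z up, the work surface at z = 0. Lengths are in mm, angles in rad, forces in N, time in s.
With the tool pointing down it reaches from about 350 to 875 mm from the base axis. Payload 4.2 kg.
Tool frame: the origin (TCP) lies midway between the tips of the shut fingers; the grasp point (between the pads) lies 19 mm behind it; z points along the fingers, y is the direction in which the jaws open and shut (so a half turn about z gives the same grasp; the last joint's range is limited). The gripper opens to 85 mm and grips with 20 to 120 N. Pads are 22 mm wide; open, the fingers measure 114 mm over their backs; the gripper's body (76 mm by 85 mm) begins 54 mm behind the grasp point. The pads swing forward as they close: fully open they stand 13 mm farther back than shut.
Start: joints at [-1.058, 0.385, 0.008, 0, -1.194, -0.259], TCP at [156.944, -604.953, 231.312] pointing down, gripper open.
Joint ranges: [-3.14, 3.14], [-1.21, 2.06], [-1.07, 1.41], [-3.16, 2.05], [-2.99, -0.16], [-3.1, 3.1]. Speed limits (rad/s): [2.79, 2.79, 3.14, 3.14, 3.14, 3.14].

INTERFACE

Orientations are given as a unit quaternion [x, y, z, w].
In Python, from bench import arm gives the robot as it stands.
- The arm moves only by the tool send_rows, never from a script. Its arguments are lists of equal length, an entry for each row: "translation": the shift along the tool's x, y, z in mm, a list of three; "dr": the turn, a rotation vector about the tool's x, y, z in degrees, a list of three; "grip": the finger opening in mm, from 0 to 85.4. In form: {"translation": [[dx, dy, dz], ...], "dr": [[ax, ay, az], ...], "grip": [grip, ...]}. A call has exactly 5 rows; each row shifts and turns the commanded pose from where the row before left it, along the tool's axes as they then stand; what a row does not reach is not made up. A row lasts 1/8 s, in which the tool goes at most 62.5 mm and 10.7 degrees, less where a joint would pass 70% of its speed; a pose out of reach is approached as far as the arm can. A call with a gripper value outside its range is refused whole. The fingers move at their own pace and stop on an object; the grip force is fixed at half the most. Time passes only in rows, so rows that do not move let the fingers close, or fill a call up. It gives the time, the measured TCP pose, the force and the opening at its end, in the units of the state.
- arm.read_state(): the state, without advancing time (a new reading comes with each control period).
- arm.get_image(name): name is "scene" or "top" or "wrist"; returns the picture (384x512x3 uint8, red, green, blue); there is no depth.
- arm.camera_info(name): a dict with "fx", "fy", "cx", "cy" (pixels), "cam_to_world" (4x4, takes a point from camera to world coordinates). Camera axes: x right, y down, z forward; pixel columns grow to the right and rows downward; lengths in mm; the calibration is good to about 2 mm. A picture is of the moment at which its call begins: read the wrist's pose just before it. camera_info takes no time and is no camera call; for the wrist camera it gives the pose at the moment of the call.
- arm.job_done(): hands the job in, once; it reports no verdict.
Trained networks look in the newest picture that a camera, given by its name, has taken for a name from the list of things; names that differ only in an ending like _2 or _b are one class to them, and where a whole thing is asked for, a point or a joint stands for the part that bears it (a point fixed in the world has none). Each returns a list of dicts, best first, with "confidence" (0 to 1); they miss things now and then, are a little off and sometimes report something else, mostly with a low value. They report only what shows in the picture. A call takes as long as a camera call. They do not tell look-alikes from the thing itself.
- arm.search_frame(thing, camera): "xyz" ([x, y, z] in mm, in world coordinates, good to about 4 mm: the middle of the surface that is visible of it).
- arm.place_of(thing, camera): "xyz" ([x, y, z] in mm, in world coordinates, good to about 4 mm: a listed point, or the origin of a listed thing).
The state is a dict: "clock": time; "joints": joint angles; "joint_vel": joint speeds; "joint_efforts": joint torques, N m; "position": TCP position; "ee_rot": TCP orientation; "contact_force": force on the tool from outside, world axes, zero at the start; "wrist_torque": the same for the moment, N m; "gripper_width": finger opening in mm.
Only numpy, scipy, OpenCV 4.12 (cv2) and the standard library are available. Lean on these libraries where they do the work, as an engineer would, in place of code of your own. Each camera call takes 0.05 s, during which the arm holds its last target.

## Working session

There is one attempt and no reset: what is moved stays moved. The work goes in short steps, Python scripts to look and compute and a tool call to move; the robot and the scene stay as the last step left them, time stands still between calls to the robot, and variables do not carry over. Pictures are saved under pics/ and viewed, and the job is handed in when it is done.

Besides the shell and the picture viewer there is one more tool, called as name(argument=value, ...) on one line, values as JSON. send_rows: Moves the arm, as the interface text tells. Its arguments: {"type":"object","properties":{"translation":{"type":"array"},"dr":{"type":"array"},"grip":{"type":"array"}},"required":["translation","dr","grip"]}

```bash
mkdir -p pics; ls
python3 - <<'E'
from bench import arm
import cv2
s=arm.read_state();print(s)
for n in ("scene","top"):
    im=arm.get_image(n);cv2.imwrite(f"pics/{n}0.png",im[:,:,::-1])
    for t in ("left_button_top","right_button_top","left_grip","right_grip","left_lane","right_lane","jar_low","scraper_flat","rack"):
        try:print(n,t,[(([round(v) for v in d["xyz"]]),round(d["confidence"],2)) for d in arm.place_of(t,n)][:3])
        except Exception as e:print(t,e)
print(arm.read_state()["clock"])
E
```

```text
pics
{'clock': 0.0, 'joints': array([-1.05841500e+00,  3.85565643e-01,  6.62542059e-03, -4.74151556e-04,
       -1.19397664e+00, -2.58630331e-01]), 'joint_vel': array([-1.24589711e-03,  4.90766427e-04, -1.56175927e-03, -6.84003058e-04,
       -9.08337239e-05,  4.49595636e-04]), 'joint_efforts': array([ 1.18584667e-03, -3.92287517e+01,  1.88409913e+01,  4.18645084e+00,
       -4.64533368e-03, -9.16405085e-07]), 'position': array([ 156.78600697, -604.42161186,  230.21961218]), 'ee_rot': array([-1.26448537e-01,  9.91972578e-01,  1.06531149e-03, -1.94512610e-04]), 'contact_force': array([-0.14237033, -0.14478413, -0.14524929]), 'wrist_torque': array([-0.00323059, -0.01839256,  0.00873237]), 'gripper_width': 85.26497339724419}
scene left_button_top [([564, -275, 97], 0.45)]
scene right_button_top [([550, -367, 100], 0.6)]
scene left_grip [([508, -260, 63], 0.49), ([535, -74, 2], 0.3)]
scene right_grip [([484, -360, 65], 0.59)]
scene left_lane []
scene right_lane [([509, -258, 63], 0.26), ([540, -320, -2], 0.22)]
scene jar_low [([396, -340, 1], 0.83), ([438, -90, 0], 0.64)]
scene scraper_flat [([415, -250, 5], 0.59)]
scene rack [([536, -319, 0], 0.76)]
top left_button_top [([568, -269, 97], 0.52), ([439, -88, 3], 0.16)]
top right_button_top [([547, -368, 97], 0.46)]
top left_grip [([506, -263, 66], 0.78)]
top right_grip [([490, -356, 66], 0.77)]
top left_lane []
top right_lane []
top jar_low [([401, -337, -1], 0.81), ([660, -171, 1], 0.79)]
top scraper_flat [([421, -245, 4], 0.53)]
top rack [([538, -314, 2], 0.74)]
1.0
```

View pics/scene0.png

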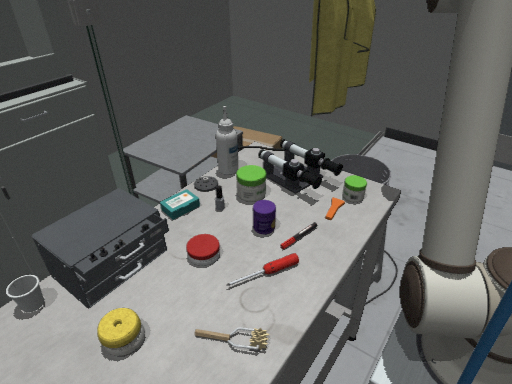

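View pics/top0.png

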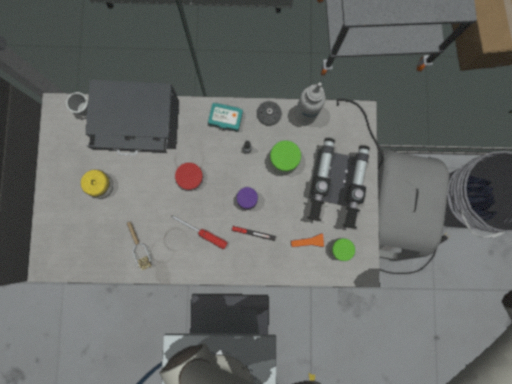

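The scene shows the left handle at top px (320,180), with the orange scraper in front of it at (308,241). The right handle is at (355,185), with the small green jar in front at (343,249). Jar look-alikes are the small green one (343,249) and the large green one (286,155). By the description, the smaller one is jar_low and stands in front of the right handle, so the left handle is the free one. I'll check that in a crop.

Run:
```python
from bench import arm
import cv2,numpy as np
im=cv2.imread("pics/top0.png")
c=im[130:275,270:400]; c=cv2.resize(c,None,fx=4,fy=4,interpolation=cv2.INTER_CUBIC)
I=arm.camera_info("top");W=np.linalg.inv(I["cam_to_world"])
for p in ([566,-272,99],[548,-367.5,99],[507,-261.5,65],[487,-358,65],[400,-338,56],[418,-248,8]):
    q=(W@np.r_[p,1])[:3];u=I["fx"]*q[0]/q[2]+I["cx"];v=I["fy"]*q[1]/q[2]+I["cy"]
    cv2.drawMarker(c,(int((u-270)*4),int((v-130)*4)),(0,0,255),0,14,2);print(p,u,v)
cv2.imwrite("pics/crop0.png",c)
```

```text
[566, -272, 99] 322.0489409194987 186.1871231267476
[548, -367.5, 99] 357.3611785854143 193.52683357582578
[507, -261.5, 65] 315.843855430758 208.97881328885722
[487, -358, 65] 350.60766929962386 216.8642797928694
[400, -338, 56] 342.84890312055086 248.37344760245998
[418, -248, 8] 307.5541695559773 241.22556857526519
```

View pics/crop0.png

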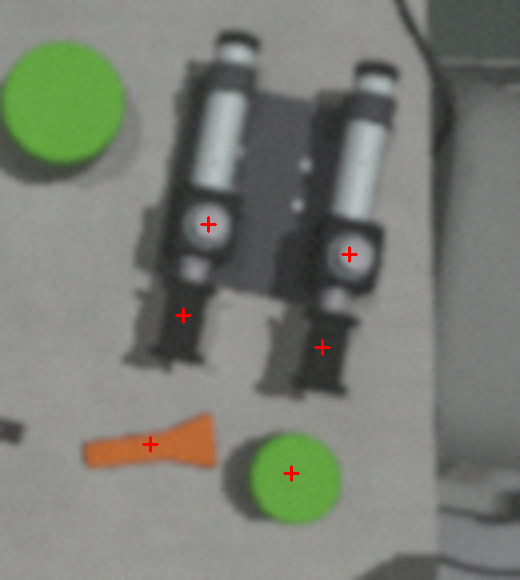

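send_rows(translation=[[-45, 23, 0], [-45, 23, 0], [-45, 23, 0], [-45, 23, 0], [-45, 23, 0]], dr=[[0, 0, 0], [0, 0, 0], [0, 0, 0], [0, 0, 0], [0, 0, 0]], grip=[0, 0, 0, 0, 0])

```text
clock: 1.62
position: [347.0, -436.0, 231.6]
ee_rot: [-0.127, 0.992, -0.0, 0.0]
contact_force: [1.1, 0.1, 0.1]
gripper_width: 0.2
```

The crop confirms it: the left handle (button at crop (208,224)) has only the scraper in front, and the right one has the small jar. I'm moving above the left handle.

send_rows(translation=[[-45, 23, 0], [-45, 23, 0], [-45, 23, 0], [-45, 23, 0], [-45, 23, 0]], dr=[[0, 0, 0], [0, 0, 0], [0, 0, 0], [0, 0, 0], [0, 0, 0]], grip=[0, 0, 0, 0, 0])

```text
clock: 2.25
position: [536.0, -268.1, 231.6]
ee_rot: [-0.127, 0.992, -0.0, 0.0]
contact_force: [0.6, 0.3, 0.4]
gripper_width: 0.0
```

send_rows(translation=[[0, 0, 0], [0, 0, 0], [0, 0, 0], [0, 0, 0], [0, 0, 0]], dr=[[0, 0, 8], [0, 0, 8], [0, 0, 9], [0, 0, 0], [0, 0, 0]], grip=[0, 0, 0, 0, 0])

```text
clock: 2.88
position: [534.8, -269.4, 231.3]
ee_rot: [0.09, 0.996, 0.0, 0.0]
contact_force: [-0.4, 0.1, 0.6]
gripper_width: -0.1
```

Run:
```python
from bench import arm
import cv2,numpy as np
s=arm.read_state();print(s["position"],s["ee_rot"],s["joints"])
I=arm.camera_info("wrist");print(I)
im=arm.get_image("wrist");cv2.imwrite("pics/w1.png",im[:,:,::-1])
for t in ("left_button_top","right_button_top","left_grip","right_grip","jar_low"):
    print(t,[(([round(v,1) for v in d["xyz"]]),round(d["confidence"],2)) for d in arm.place_of(t,"wrist")][:3])
```

```text
[ 534.75774984 -269.35991888  231.33951605] [9.00612191e-02 9.95936231e-01 2.82692098e-06 1.37609205e-05] [-1.96454776e-01  3.40153325e-01 -5.94237616e-02 -9.27169611e-06
 -1.17119247e+00 -1.55470477e+00]
{'fx': 277.8174940619976, 'fy': 277.8174940619976, 'cx': 255.25000367810642, 'cy': 190.53783234825494, 'cam_to_world': array([[ 1.79581072e-01,  9.41822482e-01,  2.84114503e-01,
         4.62392440e+02],
       [ 9.83743086e-01, -1.72052885e-01, -5.14523617e-02,
        -2.56782555e+02],
       [ 4.23729007e-04,  2.88735549e-01, -9.57408796e-01,
         3.74138753e+02],
       [ 0.00000000e+00,  0.00000000e+00,  0.00000000e+00,
         1.00000000e+00]])}
left_button_top [([570.3, -270.1, 98.1], 0.84), ([552.5, -371.7, 100.6], 0.38)]
right_button_top [([552.8, -372.6, 99.9], 0.6)]
left_grip [([507.6, -258.5, 64.8], 0.72)]
right_grip [([482.7, -352.1, 62.9], 0.63)]
jar_low [([399.6, -339.6, 0.1], 0.88), ([658.8, -170.4, -0.0], 0.66)]
```

View pics/w1.png

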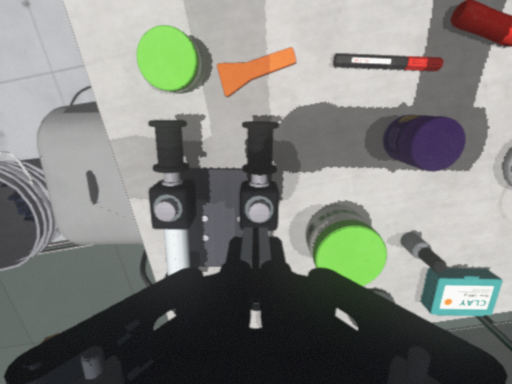

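The wrist view is aligned with the rack. The left button is at about (260,208), the left barrel at (261,148), the right button at (168,208), and the jar is in front of the right handle at (167,58). Next I'll convert these pixels to positions.

```bash
cat > h.py <<'E'
import numpy as np
def back(I,u,v,z):
    T=np.array(I["cam_to_world"]);d=T[:3,:3]@[(u-I["cx"])/I["fx"],(v-I["cy"])/I["fy"],1]
    o=T[:3,3];return o+d*(z-o[2])/d[2]
E
python3 - <<'E'
from bench import arm
import cv2,numpy as np
from h import back
I=arm.camera_info("wrist")
im=cv2.imread("pics/w1.png")
cv2.imwrite("pics/w1c.png",cv2.resize(im[105:240,130:300],None,fx=4.4,fy=4.4,interpolation=cv2.INTER_CUBIC))
for n,u,v,z in(("lb",260,208,99),("rb",168,208,99),("lg",261,148,65),("rg",168,148,65)):print(n,back(I,u,v,z).round(1))
E
```

```text
lb [ 563.8 -270.1   99. ]
rb [ 546.3 -365.5   99. ]
lg [ 506.7 -258.2   65. ]
rg [ 488.  -359.8   65. ]
```

View pics/w1c.png

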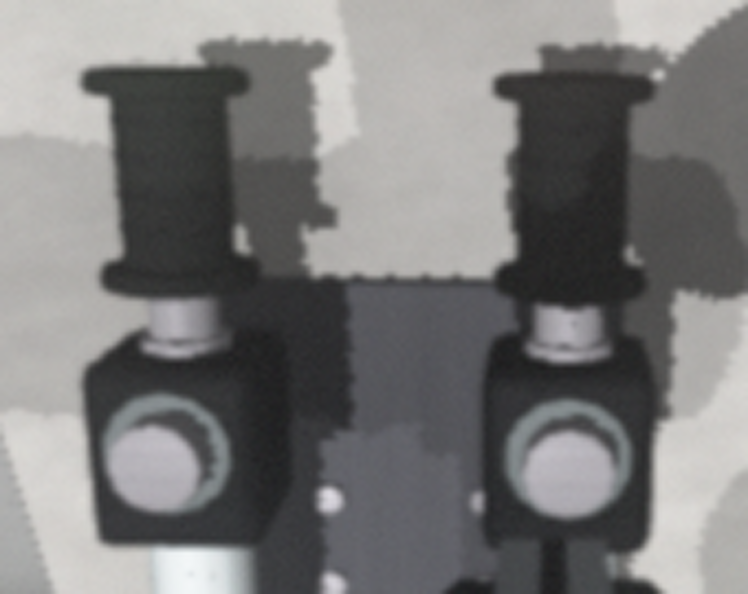

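Run:
```python
from bench import arm
import numpy as np
from h import back
I=arm.camera_info("wrist")
P={}
for n,u,v,z in(("lb",259.3,212.5,99),("rb",164.5,211.4,99),("ffront",260.6,124.5,65),("fback",259.8,168,75)):P[n]=back(I,u,v,z);print(n,P[n].round(1))
d=P["lb"]-P["rb"];print(np.degrees(np.arctan2(-d[0],d[1])),np.hypot(*d[:2]))
```

```text
lb [ 568.7 -271.8   99. ]
rb [ 549.3 -370.2   99. ]
ffront [ 481.6 -254.2   65. ]
fback [ 526.6 -263.3   75. ]
-11.164873030747403 100.32642588693632
```

send_rows(translation=[[-17, 2, 20], [-17, 2, 30], [0, 0, 35], [0, 0, 30], [0, 0, 8]], dr=[[0, 0, 0.8], [0, 0, 0], [0, 0, 0], [0, 0, 0], [0, 0, 0]], grip=[0, 0, 0, 0, 0])

```text
clock: 3.8
position: [567.7, -271.5, 106.1]
ee_rot: [0.098, 0.995, 0.0, -0.002]
contact_force: [-1.0, -0.3, -0.1]
gripper_width: -0.1
```

Run:
```python
from bench import arm
import cv2
im=arm.get_image("wrist");cv2.imwrite("pics/w2.png",im[:,:,::-1])
s=arm.read_state();print(s["position"],s["contact_force"])
```

```text
[ 568.0561962  -271.63002936  106.38561415] [-0.61414438  0.3854307  -0.66195918]
```

View pics/w2.png

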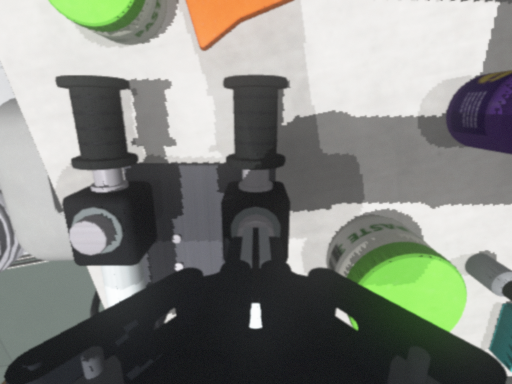

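The closed fingertips are centred over the left button at (258,228). I'll press it now.

send_rows(translation=[[0, 0, 5], [0, 0, 3], [0, 0, 3], [0, 0, 2], [0, 0, 2]], dr=[[0, 0, 0], [0, 0, 0], [0, 0, 0], [0, 0, 0], [0, 0, 0]], grip=[0, 0, 0, 0, 0])

```text
clock: 4.47
position: [569.5, -272.0, 94.0]
ee_rot: [0.098, 0.995, -0.0, 0.001]
contact_force: [-0.0, -0.3, 3.1]
gripper_width: -0.3
```

send_rows(translation=[[0, 0, 1], [0, 0, 1], [0, 0, 1], [0, 0, 0.5], [0, 0, 0]], dr=[[0, 0, 0], [0, 0, 0], [0, 0, 0], [0, 0, 0], [0, 0, 0]], grip=[0, 0, 0, 0, 0])

```text
clock: 5.1
position: [569.5, -272.0, 91.0]
ee_rot: [0.098, 0.995, -0.0, 0.001]
contact_force: [-0.5, 0.4, 7.1]
gripper_width: 0.1
```

send_rows(translation=[[0, 0, 0.5], [0, 0, 0.5], [0, 0, 0], [0, 0, 0], [0, 0, 0]], dr=[[0, 0, 0], [0, 0, 0], [0, 0, 0], [0, 0, 0], [0, 0, 0]], grip=[0, 0, 0, 0, 0])

```text
clock: 5.72
position: [569.5, -272.0, 90.8]
ee_rot: [0.098, 0.995, -0.0, 0.001]
contact_force: [-1.7, 1.2, 10.0]
gripper_width: 0.2
```

The button is on its end stop (z 91, 10 N). Next I lift, move 65 mm along the handle and open moderately.

send_rows(translation=[[0, 0, -15], [0, 0, -25], [30, 0, 0], [35, 0, 0], [0, 0, 0]], dr=[[0, 0, 0], [0, 0, 0], [0, 0, 0], [0, 0, 0], [0, 0, 0]], grip=[0, 0, 50, 50, 50])

```text
clock: 6.35
position: [502.4, -258.6, 128.8]
ee_rot: [0.098, 0.995, 0.0, -0.001]
contact_force: [0.9, -0.5, -0.3]
gripper_width: 49.7
```

Run:
```python
from bench import arm
import cv2
im=arm.get_image("wrist");cv2.imwrite("pics/w3.png",im[:,:,::-1])
for t in ("left_grip","left_button_top"):print(arm.place_of(t,"wrist"))
s=arm.read_state();print(s["position"],s["contact_force"],s["gripper_width"])
```

```text
[{'xyz': [505.0, -258.0, 67.1], 'confidence': 0.61}]
[{'xyz': [568.5, -267.1, 86.7], 'confidence': 0.66}]
[ 505.7648545  -259.30690235  128.99691898] [ 0.60272678 -0.00345785 -0.87370199] 50.32493789972542
```

View pics/w3.png

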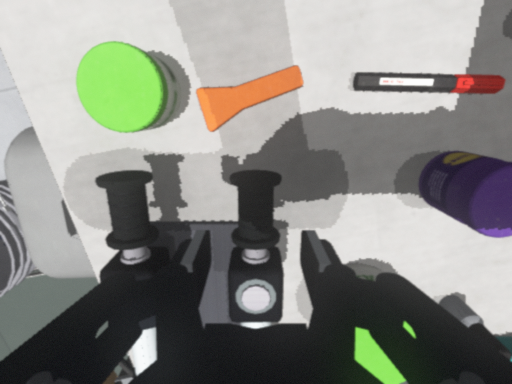

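The button is in, flush with its ring at (255,296), and the open fingers straddle the left barrel. I'm descending to TCP z of about 46.

send_rows(translation=[[0, 0, 25], [0, 0, 25], [0, 0, 20], [0, 0, 13], [0, 0, 0]], dr=[[0, 0, 0], [0, 0, 0], [0, 0, 0], [0, 0, 0], [0, 0, 0]], grip=[50, 50, 50, 50, 50])

```text
clock: 7.12
position: [505.1, -259.1, 44.8]
ee_rot: [0.098, 0.995, 0.0, -0.001]
contact_force: [0.4, 0.5, -0.0]
gripper_width: 49.9
```

Run:
```python
from bench import arm
import cv2
im=arm.get_image("wrist");cv2.imwrite("pics/w4.png",im[:,:,::-1])
s=arm.read_state();print(s["position"],s["contact_force"],s["gripper_width"])
```

```text
[ 505.63104637 -259.25637418   45.6768159 ] [0.26300224 0.17787173 0.58745447] 50.361481445413865
```

View pics/w4.png

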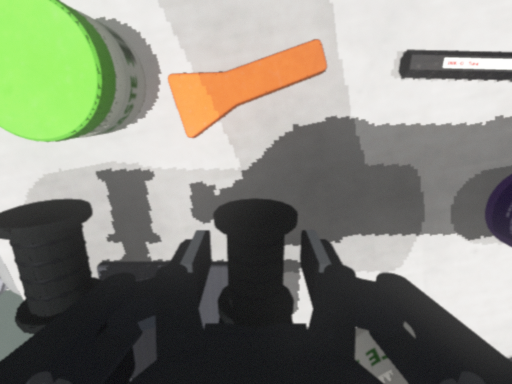

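The fingers stand on both sides of the barrel at (255,260), between the flanges. Now I close them.

send_rows(translation=[[0, 0, 0], [0, 0, 0], [0, 0, 0], [0, 0, 0], [0, 0, 0]], dr=[[0, 0, 0], [0, 0, 0], [0, 0, 0], [0, 0, 0], [0, 0, 0]], grip=[38, 24, 15, 15, 15])

```text
clock: 7.8
position: [505.9, -259.3, 46.9]
ee_rot: [0.098, 0.995, -0.0, 0.001]
contact_force: [-1.0, 0.9, 6.7]
gripper_width: 26.1
```

send_rows(translation=[[6, 0, 0], [8, 0, 0], [8, 0, 0], [6, 0, 0], [4, 0, 0]], dr=[[0, 0, 0], [0, 0, 0], [0, 0, 0], [0, 0, 0], [0, 0, 0]], grip=[15, 15, 15, 15, 15])

```text
clock: 8.43
position: [476.6, -253.6, 46.9]
ee_rot: [0.098, 0.995, -0.001, 0.004]
contact_force: [5.2, -1.5, 2.7]
gripper_width: 26.5
```

send_rows(translation=[[5, 0, 0], [6, 0, 0], [6, 0, 0], [6, 0, 0], [5, 0, 0]], dr=[[0, 0, 0], [0, 0, 0], [0, 0, 0], [0, 0, 0], [0, 0, 0]], grip=[15, 15, 15, 15, 15])

```text
clock: 9.05
position: [448.1, -247.9, 46.9]
ee_rot: [0.098, 0.995, -0.001, 0.003]
contact_force: [5.0, -1.4, 6.1]
gripper_width: 25.8
```

send_rows(translation=[[3, 0, 0], [3, 0, 0], [3, 0, 0], [1, 0, 0], [0, 0, 0]], dr=[[0, 0, 0], [0, 0, 0], [0, 0, 0], [0, 0, 0], [0, 0, 0]], grip=[15, 15, 15, 15, 15])

```text
clock: 9.68
position: [438.0, -245.9, 46.9]
ee_rot: [0.098, 0.995, -0.001, 0.002]
contact_force: [4.1, -1.9, 7.3]
gripper_width: 26.1
```

send_rows(translation=[[0.5, 0, 0], [0.5, 0, 0], [0.5, 0, 0], [0.5, 0, 0], [0, 0, 0]], dr=[[0, 0, 0], [0, 0, 0], [0, 0, 0], [0, 0, 0], [0, 0, 0]], grip=[15, 15, 15, 15, 15])

```text
clock: 10.3
position: [437.2, -245.7, 46.9]
ee_rot: [0.098, 0.995, -0.001, 0.003]
contact_force: [4.8, -2.0, 4.3]
gripper_width: 26.6
```

send_rows(translation=[[0.5, 0, 0], [0.5, 0, 0], [0.5, 0, 0], [0.5, 0, 0], [0, 0, 0]], dr=[[0, 0, 0], [0, 0, 0], [0, 0, 0], [0, 0, 0], [0, 0, 0]], grip=[15, 15, 15, 15, 15])

```text
clock: 10.92
position: [437.1, -245.7, 47.0]
ee_rot: [0.097, 0.995, -0.001, 0.005]
contact_force: [10.0, -3.3, 0.2]
gripper_width: 26.4
```

Run:
```python
from bench import arm
import cv2
im=arm.get_image("wrist");cv2.imwrite("pics/w5.png",im[:,:,::-1])
im=arm.get_image("top")[110:280,250:400];cv2.imwrite("pics/t5.png",cv2.resize(im,None,fx=3.5,fy=3.5,interpolation=cv2.INTER_CUBIC)[:,:,::-1])
for t in ("left_grip",):print(arm.place_of(t,"wrist"),arm.place_of(t,"top"))
s=arm.read_state();print(s["position"],s["contact_force"],s["gripper_width"])
```

```text
[{'xyz': [438.2, -241.4, 65.5], 'confidence': 0.76}, {'xyz': [398.9, -338.0, 3.6], 'confidence': 0.2}] []
[ 437.13109612 -245.72480338   46.93820336] [ 9.49440966 -3.7532264  -0.3183301 ] 26.487140673728906
```

View pics/w5.png

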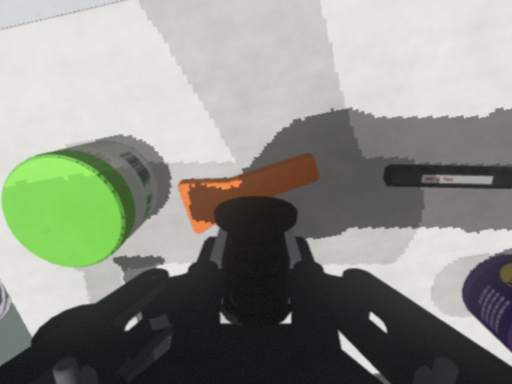

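View pics/t5.png

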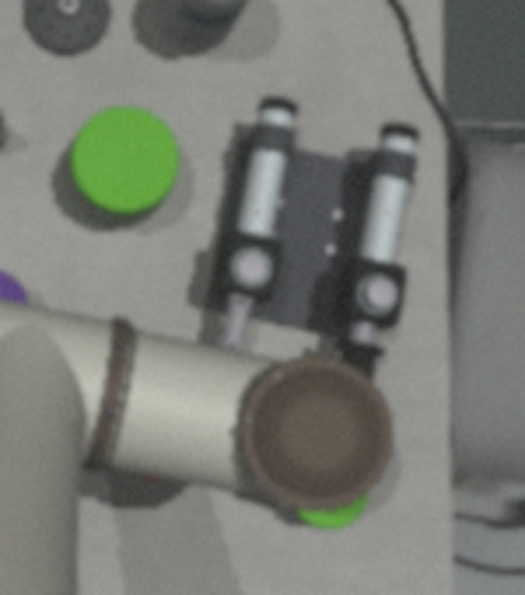

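It is on the solid stop: travel is 70.1 mm and the force rose to 10 N with no further motion. One still call will show whether it holds.

send_rows(translation=[[0, 0, 0], [0, 0, 0], [0, 0, 0], [0, 0, 0], [0, 0, 0]], dr=[[0, 0, 0], [0, 0, 0], [0, 0, 0], [0, 0, 0], [0, 0, 0]], grip=[15, 15, 15, 15, 15])

```text
clock: 11.75
position: [437.2, -245.7, 46.9]
ee_rot: [0.097, 0.995, -0.001, 0.005]
contact_force: [9.9, -4.1, -0.5]
gripper_width: 26.2
```

Run:
```python
from bench import arm
s=arm.read_state();print(s["clock"],s["position"],s["contact_force"],s["gripper_width"])
print(arm.job_done())
```

```text
11.75 [ 437.15106732 -245.74764556   46.94794941] [ 9.94078125 -4.06609466 -0.45498571] 26.165999287471408
the job is handed in; nothing more can be done
None
```

The left handle was the free one, with only the scraper in front of it. It is now pulled out to its second stop and held there, and the job was handed in at 11.75 s.

- **Button:** I pressed the left release button until it stopped at z 91 mm with 10 N. The picture afterwards showed it flush with its ring.
- **Pull:** I pinched the barrel from above and drew it out past the click. It stopped after 70.1 mm of tool travel.
- **Hold:** The last 2 mm commanded gave almost no motion, while the pull on the tool rose from about 5 to 10–11 N. A further 0.6 s without moving showed the same pose and force. The finger opening read 26.2 mm on the 28 mm barrel, and the wrist picture showed no slip.
- **Rest of the bench:** The small jar was found where it had been, within the networks' error, and the scraper and right handle looked untouched.

One last check failed: the top camera could not find the grip because the arm hid it. The wrist camera placed it at (438, -241, 65), about 4 mm from where the tool holds it, which is within that method's error.

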